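Scoop the loose nuts off the bench into the tray

ROBOT

A 6-joint arm with a two-finger parallel gripper is mounted at the origin on the work surface. World frame = base frame: x ahead of the robot, y to its left, z up, the work surface at z = 0. Lengths are in m, angles in degrees, forces in N, time in s.
With the tool pointing down it reaches from about 0.4 to 0.825 m from the base axis. Payload 7 kg.
Tool frame: the origin (TCP) lies between the finger pads; the fingertips stand 11 mm ahead of it and the grasp point (between the pads) lies 8 mm behind it (tip_reach is the distance from the TCP to the fingertips, in m); z points along the fingers, y is the line along which they close (so a half turn about z gives the same grasp; the last joint's range is limited). The gripper opens to 88 mm and grips with 3 to 60 N. Pads are 19 mm wide; open, the fingers measure 130 mm over their backs; the gripper's body (78 mm by 193 mm) begins 47 mm behind the grasp point.
Start: joints at [85.778, 20.546, 0.682, 0, -70.136, -16.507], TCP at [0.239, 0.631, 0.238] pointing down, gripper open.
Joint ranges: [-176.03, 176.03], [-82.01, 121.73], [-58.28, 71.71], [-173.87, 95.51], [-174.79, -0.11], [-173.66, 173.66]. Speed limits (degrees/s): [136.94, 136.94, 172.46, 180, 180, 180].

INTERFACE

Orientations are given as [roll, pitch, yaw] about the fixed x, y, z axes, in that order (R = Rz(yaw) Ry(pitch) Rx(roll)).
In Python, from station import * gives the robot as it stands. The module is installed in compiled form; this text tells all that it offers.
- The arm moves only by the tool step_arm, never from a script. Its argument "commands" is a list of rows, each an object of numbers: "gripper": the finger opening in cm, from 0 to 8.76; "x", "y", "z": the shift along the tool's x, y, z in cm; "twist": the turn about the tool's z in rad. A call has 1 to 10 rows; each row is the pose to reach, as a shift and turn from the pose commanded when the call began, along the tool's axes at that moment; what a row does not reach only later rows make up. A row lasts 1/12 s, in which the tool goes at most 41.7 mm and 7.16 degrees, less where a joint would pass 70% of its speed; a pose out of reach is approached as far as the arm can. A call with a gripper value outside its range is refused whole. The fingers move at their own pace and stop on an object; "squeeze" is the grip in N (left out, the last holds). Time passes only in rows, so rows that repeat a pose let the fingers close. It gives the time, the measured TCP pose, the force, the opening and the grip force at its end, in the units of the state.
- get_obs(): the state, without advancing time (a new reading comes with each control period).
- camera(name): name is "scene" or "top" or "wrist"; returns the picture (420x560x3 uint8, red, green, blue); there is no depth.
- calibration(name): a dict with "fx", "fy", "cx", "cy" (pixels), "extrinsics" (4x4, takes a point from world to camera coordinates). Camera axes: x right, y down, z forward; pixel columns grow to the right and rows downward; lengths in m; the calibration is good to about 2 mm. A picture is of the moment at which its call begins: read the wrist's pose just before it. calibration takes no time and is no camera call; for the wrist camera it gives the pose at the moment of the call.
- job_done(): hands the job in; it is judged then, once.
The state is a dict: "time": time; "qpos": joint angles; "qd": joint speeds; "joint_torque": joint torques, N m; "tcp_pos": TCP position; "tool_rot": TCP orientation; "contact_force": force on the tool from outside, world axes, zero at the start; "wrist_torque": the same for the moment, N m; "opening": finger opening in m; "finger_force": force on a finger pad.
Only numpy, scipy, OpenCV 4.12 (cv2) and the standard library are available. Lean on these libraries where they do the work, as an engineer would, in place of code of your own. Each camera call takes 0.05 s, during which the arm holds its last target. There are 200 camera calls.

TASK

Pick up the flat scoop by its handle, push it along the bench so that all three steel nuts ride up onto its blade against the angle-iron stop, and lift all three clear of the bench together. With the nuts still on the blade bring the scoop's front edge down onto the rim of the steel tray, tip the nuts into the tray, and lay the scoop flat on the bench again. Never touch the nuts with the gripper, and leave everything else where it stands.

Things in the scene. Friction and masses are not known exactly. Their poses are not given: they have to be found in the camera images.
- stop: Steel angle-iron bench stop screwed to the bench, 260 mm long, 50 mm tall, 5 mm thick upright. Origin: on the bench under the middle of its upright front face. x points through the face, away from the nuts (the nuts lie on the -x side); y runs along the face; z up. Its foot lies behind the face.
- tray: Open steel tray fixed to the bench, outside 160 (x) x 240 (y) x 45 mm tall, walls and floor 3 mm. Origin: centre of its underside, z up. The long rim on its -x side faces the stop.
- scoop: Flat aluminium hand scoop, 0.32 kg. Origin: on its flat underside, mid-width, 70 mm behind the front lip, 60 mm ahead of the rear wall; x forward to the lip, y left, z up. Blade 150 mm wide, 3 mm thick, thinning to 0.8 mm over the last 18 mm at the lip, open in front. Side walls 25 mm tall end 25 mm behind the lip; rear wall 40 mm tall. Its handle bar lies above the blade.
- scoop_grip (a point): Middle of the scoop's black handle bar, 35 mm behind the scoop's origin and 75 mm above its underside; axes as the scoop's. The bar is 78 mm long (x), 22 mm wide (y) and 26 mm tall, carried by a neck at the rear wall; its two long sides are free for fingers.
- nut1_center (a point): Centre of one of three alike plain steel hexagon nuts, 36 mm across flats, 42 mm over corners, 19 mm high with chamfered edges 3 mm wide and 2 mm high, about 105 g, lying flat in front of the stop, up to 120 mm from its face and within 50 mm either side of its middle; z is the nut's axis. Oiled: slides on the bare blade and stop (on the blade from a slope of 14 to 20 degrees).
- nut2_center (a point): Centre of one of three alike plain steel hexagon nuts, 36 mm across flats, 42 mm over corners, 19 mm high with chamfered edges 3 mm wide and 2 mm high, about 105 g, lying flat in front of the stop, up to 120 mm from its face and within 50 mm either side of its middle; z is the nut's axis. Oiled: slides on the bare blade and stop (on the blade from a slope of 14 to 20 degrees).
- nut3_center (a point): Centre of one of three alike plain steel hexagon nuts, 36 mm across flats, 42 mm over corners, 19 mm high with chamfered edges 3 mm wide and 2 mm high, about 105 g, lying flat in front of the stop, up to 120 mm from its face and within 50 mm either side of its middle; z is the nut's axis. Oiled: slides on the bare blade and stop (on the blade from a slope of 14 to 20 degrees).
- jar: Bystander: closed glass jar with a steel cap, 60 mm across, 85 mm tall, standing near the end of the stop that is nearer the robot. Leave it where it is.
- bottle: Bystander: closed brown glass bottle, 62 mm across, 170 mm tall, standing near the far end of the stop. Leave it where it is.
- screwdriver: Bystander: screwdriver lying on the bench. Leave it where it is.
- wrench: Bystander: wrench lying on the bench. Leave it where it is.
- can: Bystander: grey metal can, 74 mm across, 100 mm tall. Leave it where it is.
- tub: Bystander: white plastic bowl, 100 mm across, 60 mm tall. Leave it where it is.
Not all that is in view belongs to the job. There is more than one size of the scoop; the job needs the smaller.

How it is judged (in metres and radians):
On the way, in this order (a step that is already met when the one before it is completed fails the run):
1. all three nuts lie on the scoop's blade together and the scoop is lifted at least 40 mm off the bench (x of nut1_center in the frame of scoop between -0.06 and 0.072 m and y of nut1_center in the frame of scoop between -0.075 and 0.075 m and z of nut1_center in the frame of scoop between 0.005 and 0.05 m and x of nut2_center in the frame of scoop between -0.06 and 0.072 m and y of nut2_center in the frame of scoop between -0.075 and 0.075 m and z of nut2_center in the frame of scoop between 0.005 and 0.05 m and x of nut3_center in the frame of scoop between -0.06 and 0.072 m and y of nut3_center in the frame of scoop between -0.075 and 0.075 m and z of nut3_center in the frame of scoop between 0.005 and 0.05 m and height (world z) of scoop above 0.04 m), for 0.2 s.
2. the scoop rests on the tray (over 1 N) with all three nuts still on the blade (x of nut1_center in the frame of scoop between -0.06 and 0.072 m and y of nut1_center in the frame of scoop between -0.075 and 0.075 m and z of nut1_center in the frame of scoop between 0.005 and 0.05 m and x of nut2_center in the frame of scoop between -0.06 and 0.072 m and y of nut2_center in the frame of scoop between -0.075 and 0.075 m and z of nut2_center in the frame of scoop between 0.005 and 0.05 m and x of nut3_center in the frame of scoop between -0.06 and 0.072 m and y of nut3_center in the frame of scoop between -0.075 and 0.075 m and z of nut3_center in the frame of scoop between 0.005 and 0.05 m and contact force between scoop and tray above 1 N), for 0.05 s.
3. all three nuts are in the tray (x of nut1_center in the frame of tray between -0.08 and 0.08 m and y of nut1_center in the frame of tray between -0.12 and 0.12 m and z of nut1_center in the frame of tray between 0 and 0.04 m and x of nut2_center in the frame of tray between -0.08 and 0.08 m and y of nut2_center in the frame of tray between -0.12 and 0.12 m and z of nut2_center in the frame of tray between 0 and 0.04 m and x of nut3_center in the frame of tray between -0.08 and 0.08 m and y of nut3_center in the frame of tray between -0.12 and 0.12 m and z of nut3_center in the frame of tray between 0 and 0.04 m), for 0.2 s.
At the end, for the whole second after the job is handed in: All three nuts lie at rest inside the tray (centres within its outline and below 40 mm above its underside); the scoop lies at rest flat on the bench, right way up (within 0.06 rad and 6 mm), released and not touching the tray; the bystanders are within 30 mm of where they stood (all of step 3 and linear speed of each of nut1, nut2, nut3, scoop below 0.02 m/s and height (world z) of scoop between -0.004 and 0.006 m and angle between scoop's own z axis and vertical below 0.06 rad and contact force between scoop and tray below 0.1 N).
It fails at once if the gripper or arm touches a nut (contact force between any of the fingers, the arm and nut1 above 0.5 N or contact force between any of the fingers, the arm and nut2 above 0.5 N or contact force between any of the fingers, the arm and nut3 above 0.5 N).
It fails at once if a bystander is moved by more than 30 mm (distance of any of jar, bottle, screwdriver, wrench, can, tub from where it was at the start of the episode above 0.03 m).
It also fails if it takes over 72 s, if anything falls off the work surface, if the arm or the gripper's body presses on something with over 40 N, if the wrist force passes 120 N, or if a joint passes its speed limit or range.

## Working session

There is one attempt and no reset: what is moved stays moved. The work goes in short steps, Python scripts to look and compute and a tool call to move; the robot and the scene stay as the last step left them, time stands still between calls to the robot, and variables do not carry over. Pictures are saved under pics/ and viewed, at most 10 in all, crops included, and the job is handed in when it is done.

Besides the shell and the picture viewer there is one more tool, called after ">>>" in YAML: its name, and indented under it one key for each argument. step_arm: Moves the arm, as the interface text tells. Its arguments: {"type":"object","properties":{"commands":{"type":"array","items":{"type":"object","properties":{"gripper":{"type":"number"},"x":{"type":"number"},"y":{"type":"number"},"z":{"type":"number"},"twist":{"type":"number"}}}},"squeeze":{"type":"number"}},"required":["commands"]}

```bash
mkdir -p pics; python3 - <<'E'
from station import *
import cv2,numpy as np
o=get_obs();print(o)
for n in("top","scene"):
    im=camera(n);cv2.imwrite(f"pics/{n}0.png",im[:,:,::-1]);c=calibration(n);print(n,c)
E
```

```text
{'time': 0.0, 'qpos': array([ 8.57765406e+01,  2.05905472e+01,  6.32606784e-01, -1.99408756e-02,
       -7.01354341e+01, -1.65057320e+01]), 'qd': array([-0.09061105,  0.06225211, -0.01532666, -0.0230871 ,  0.03478955,
        0.00439789]), 'joint_torque': array([-1.84541437e-03, -5.82711983e+01,  2.93053079e+01,  6.99680284e+00,
        6.86382395e-03, -1.73519720e-04]), 'tcp_pos': array([0.23878741, 0.6308391 , 0.23662439]), 'tool_rot': array([ 1.79905147e+02, -8.55814242e-03, -2.07359754e+01]), 'contact_force': array([0.12452921, 0.43785039, 0.61338906]), 'wrist_torque': array([-0.01610006,  0.02066242,  0.05806072]), 'finger_force': 0.0, 'opening': 0.08705362152370635}
top {'fx': 535.6403040208443, 'fy': 535.6403040208443, 'cx': 271.0371077678002, 'cy': 212.54576478233707, 'extrinsics': array([[ 0.00356682, -0.9999463 ,  0.00972983, -0.08721179],
       [-0.98862928, -0.00498883, -0.15029058,  0.5159697 ],
       [ 0.15033105, -0.00908313, -0.98859399,  1.52360594],
       [ 0.        ,  0.        ,  0.        ,  1.        ]])}
scene {'fx': 427.9597794453988, 'fy': 427.9597794453988, 'cx': 279.26884375297493, 'cy': 211.01623120374217, 'extrinsics': array([[-0.48524967,  0.87431676,  0.01014656,  0.31466083],
       [ 0.70025686,  0.39554253, -0.59429491, -0.28958056],
       [-0.5236154 , -0.28127621, -0.80418319,  1.3935778 ],
       [ 0.        ,  0.        ,  0.        ,  1.        ]])}
```

View pics/top0.png

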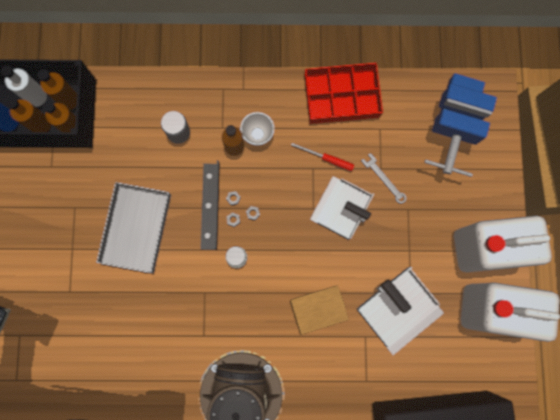

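View pics/scene0.png

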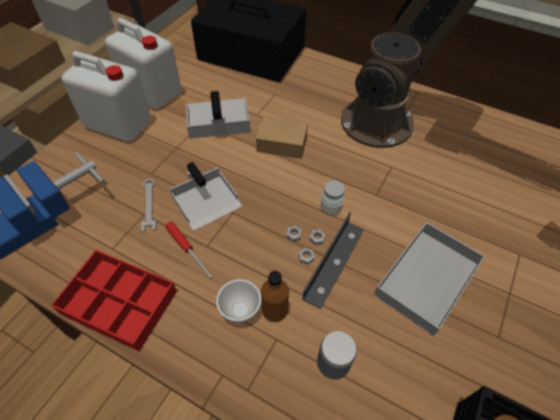

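Candidates for the scoop: the small one at (342,208), with its handle at (357,211), and the large one at (400,310), with its handle at (395,296). The small one fits the job. The other pale things, canisters at (510,245) and (515,310), are not scoops. The stop is at (210,207), the nuts at (233,198), (233,218) and (252,212), and the tray at (134,228).

```bash
cat > h.py <<'E'
from station import *
import cv2,numpy as np
def ray(c,px,z):
    "pixels (n,2) -> world points on plane(s) z"
    px=np.atleast_2d(np.float64(px));R=c["extrinsics"][:3,:3];t=c["extrinsics"][:3,3]
    d=np.c_[(px[:,0]-c["cx"])/c["fx"],(px[:,1]-c["cy"])/c["fy"],np.ones(len(px))]@R
    o=-R.T@t
    return o+d*((z-o[2])/d[:,2])[:,None]
def proj(c,p):
    p=np.atleast_2d(p)@c["extrinsics"][:3,:3].T+c["extrinsics"][:3,3]
    return np.c_[c["fx"]*p[:,0]/p[:,2]+c["cx"],c["fy"]*p[:,1]/p[:,2]+c["cy"]]
E
python3 - <<'E'
from h import *
np.set_printoptions(precision=4,suppress=True)
c=calibration("top")
for n,p,z in [("handle",(357,211),.088),("blade",(342,208),.003),("stop",(205,207),.05),("nuts",(233,198),.019),("n2",(233,218),.019),("n3",(252,212),.019),("tray",(134,228),.045),("jar",(236,257),.085),("bottle",(232,130),.17),("bottlebase",(233,150),.0),("can",(174,120),.1)]:print(n,ray(c,p,z)[0])
im=cv2.imread("pics/top0.png")
cv2.imwrite("pics/crop1.png",cv2.resize(im[165:255,290:410],None,fx=6,fy=6,interpolation=cv2.INTER_CUBIC))
w=calibration("wrist");print(w["fx"],np.linalg.inv(w["extrinsics"]))
E
```

```text
handle [ 0.5146 -0.328   0.088 ]
blade [ 0.5367 -0.2978  0.003 ]
stop [0.53   0.1066 0.05  ]
nuts [0.5625 0.0278 0.019 ]
n2 [0.5026 0.027  0.019 ]
n3 [ 0.5208 -0.0289  0.019 ]
tray [0.4684 0.3106 0.045 ]
jar [0.3832 0.0129 0.085 ]
bottle [0.7242 0.0237 0.17  ]
bottlebase [0.7144 0.0311 0.    ]
can [0.7748 0.1954 0.1   ]
304.0425051416508 [[-0.3533 -0.9039 -0.2413  0.3045]
 [-0.9355  0.3419  0.0891  0.6069]
 [ 0.0019  0.2572 -0.9663  0.3836]
 [ 0.      0.      0.      1.    ]]
```

View pics/crop1.png

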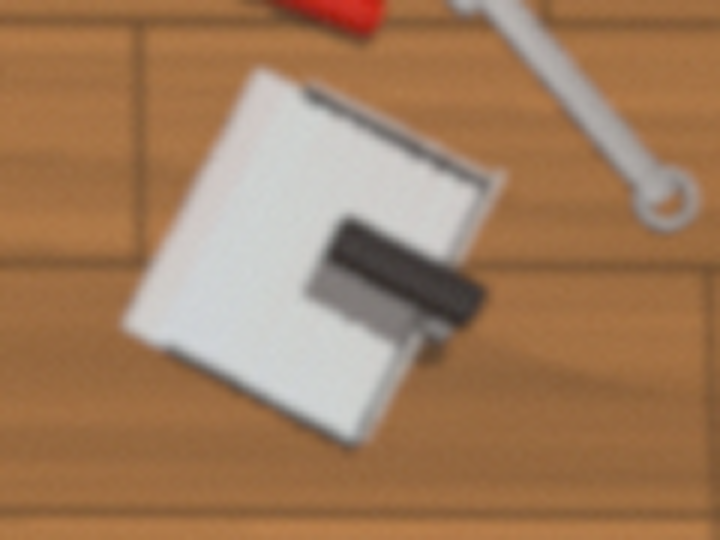

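The crop confirms it: small scoop, open lip to the left with corners at crop (258,70) and (125,328), rear wall and black handle to the right. I'll move over the stop for a sharper wrist view.

>>> step_arm:
  commands:
    - {"x": 41.4, "y": 35.8, "z": -2, "twist": 1.21, "gripper": 8.7}
    - {"x": 41.4, "y": 35.8, "z": -2, "twist": 1.21}
    - {"x": 41.4, "y": 35.8, "z": -2, "twist": 1.21}
    - {"x": 41.4, "y": 35.8, "z": -2, "twist": 1.21}
    - {"x": 41.4, "y": 35.8, "z": -2, "twist": 1.21}
    - {"x": 41.4, "y": 35.8, "z": -2, "twist": 1.21}
    - {"x": 41.4, "y": 35.8, "z": -2, "twist": 1.21}
    - {"x": 41.4, "y": 35.8, "z": -2, "twist": 1.21}
    - {"x": 41.4, "y": 35.8, "z": -2, "twist": 1.21}
    - {"x": 41.4, "y": 35.8, "z": -2, "twist": 1.21}

```text
schema error: expected keys gripper, x, y, z, twist
```

>>> step_arm:
  commands:
    - {"y": 0}
    - {"y": 0}
    - {"y": 0}
    - {"y": 0}

```text
schema error: expected keys gripper, x, y, z, twist
```

```bash
python3 - <<'E'
from h import *
np.set_printoptions(precision=4,suppress=True)
import pickle
o=get_obs();print(o["time"],o["tcp_pos"],o["tool_rot"])
c=calibration("wrist");im=camera("wrist")[:,:,::-1];cv2.imwrite("pics/w1.png",im);pickle.dump(c,open("w1.pkl","wb"))
t=calibration("top");px=np.array([[258,70],[125,328]])/6+[290,165]
print(px);L=ray(t,px,.001);print(L,np.linalg.norm(L[0]-L[1]))
E
```

```text
0.1 [0.2388 0.6309 0.2367] [179.9122  -0.0074 -20.7372]
[[333.     176.6667]
 [310.8333 219.6667]]
[[ 0.6329 -0.2724  0.001 ]
 [ 0.5013 -0.2043  0.001 ]] 0.14820713757083326
```

View pics/w1.png

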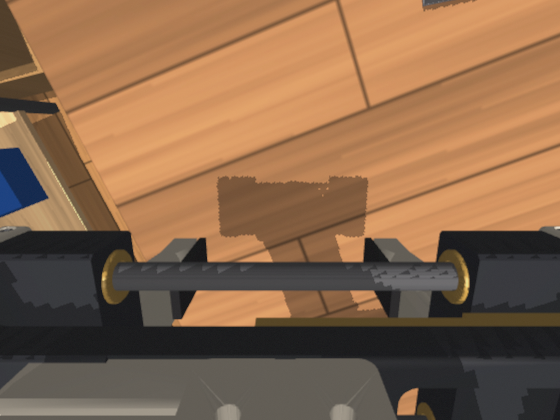

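The wrist picture shows only bare bench and the fingers. The moves were refused because each row needs all five keys, so I'll send them again.

>>> step_arm:
  commands:
    - {"x": 41.4, "y": 35.8, "z": -4, "twist": 1.21, "gripper": 8.7}
    - {"x": 41.4, "y": 35.8, "z": -4, "twist": 1.21, "gripper": 8.7}
    - {"x": 41.4, "y": 35.8, "z": -4, "twist": 1.21, "gripper": 8.7}
    - {"x": 41.4, "y": 35.8, "z": -4, "twist": 1.21, "gripper": 8.7}
    - {"x": 41.4, "y": 35.8, "z": -4, "twist": 1.21, "gripper": 8.7}
    - {"x": 41.4, "y": 35.8, "z": -4, "twist": 1.21, "gripper": 8.7}
    - {"x": 41.4, "y": 35.8, "z": -4, "twist": 1.21, "gripper": 8.7}
    - {"x": 41.4, "y": 35.8, "z": -4, "twist": 1.21, "gripper": 8.7}
    - {"x": 41.4, "y": 35.8, "z": -4, "twist": 1.21, "gripper": 8.7}
    - {"x": 41.4, "y": 35.8, "z": -4, "twist": 1.21, "gripper": 8.7}

```text
time: 0.98
tcp_pos: [0.437, 0.2638, 0.2682]
tool_rot: [-180.0, 0.0, -90.4]
contact_force: [1.0, 0.1, 0.4]
opening: 0.0869
finger_force: 0.0
```

```bash
python3 - <<'E'
from h import *
import pickle
o=get_obs();print(o["time"],o["tcp_pos"],o["tool_rot"],o["qd"])
c=calibration("wrist");im=camera("wrist")[:,:,::-1];cv2.imwrite("pics/w2.png",im);pickle.dump(c,open("w2.pkl","wb"))
E
```

```text
0.9833 [0.43701332 0.26381398 0.26818457] [-1.79995319e+02  1.55940268e-02 -9.04182099e+01] [-53.76109936  -5.02243826  -0.79525948   0.19061758  -4.15461236
  -1.05597355]
```

View pics/w2.png

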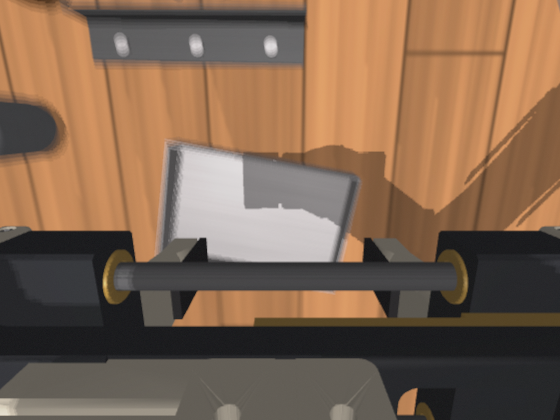

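The tray is seen clearly. The corners of its stop-side rim are at (168,142) and (358,178), and the stop is at the top of the picture. I'll go on toward the nuts and let the arm settle.

>>> step_arm:
  commands:
    - {"x": 10.4, "y": -8.3, "z": 0, "twist": 0, "gripper": 8.7}
    - {"x": 10.4, "y": -8.3, "z": 0, "twist": 0, "gripper": 8.7}
    - {"x": 10.4, "y": -8.3, "z": 0, "twist": 0, "gripper": 8.7}
    - {"x": 10.4, "y": -8.3, "z": 0, "twist": 0, "gripper": 8.7}
    - {"x": 10.4, "y": -8.3, "z": 0, "twist": 0, "gripper": 8.7}
    - {"x": 10.4, "y": -8.3, "z": 0, "twist": 0, "gripper": 8.7}
    - {"x": 10.4, "y": -8.3, "z": 0, "twist": 0, "gripper": 8.7}

```text
time: 1.62
tcp_pos: [0.5192, 0.1621, 0.2678]
tool_rot: [180.0, 0.0, -90.0]
contact_force: [-1.3, -0.5, -0.3]
opening: 0.0872
finger_force: 0.0
```

```bash
python3 - <<'E'
from h import *
import pickle
np.set_printoptions(precision=4,suppress=True)
o=get_obs();print(o["time"],o["tcp_pos"],o["tool_rot"],abs(o["qd"]).max())
c2=pickle.load(open("w2.pkl","rb"));t=calibration("top")
r=ray(c2,[(168,142),(358,178)],.045);print("rim w2",r,np.linalg.norm(r[0]-r[1]),np.degrees(np.arctan2(*(r[1]-r[0])[[1,0]])))
r=ray(t,[(117,184),(98,263),(153,272),(169,190)],.045);print("tray top",r,r.mean(0))
r=ray(c2,[(90,16),(306,18)],.05);print("stop",r)
c=calibration("wrist");im=camera("wrist")[:,:,::-1];cv2.imwrite("pics/w3.png",im);pickle.dump(c,open("w3.pkl","wb"))
E
```

```text
1.6167 [0.5192 0.1621 0.2678] [179.979    0.     -90.0473] 0.9258175453440826
rim w2 [[0.577  0.2124 0.045 ]
 [0.3481 0.2572 0.045 ]] 0.23318308655505326 168.9270754825667
tray top [[0.5976 0.3656 0.045 ]
 [0.3672 0.409  0.045 ]
 [0.3422 0.2512 0.045 ]
 [0.5806 0.2133 0.045 ]] [0.4719 0.3098 0.045 ]
stop [[0.6443 0.0804 0.05  ]
 [0.4143 0.0838 0.05  ]]
```

View pics/w3.png

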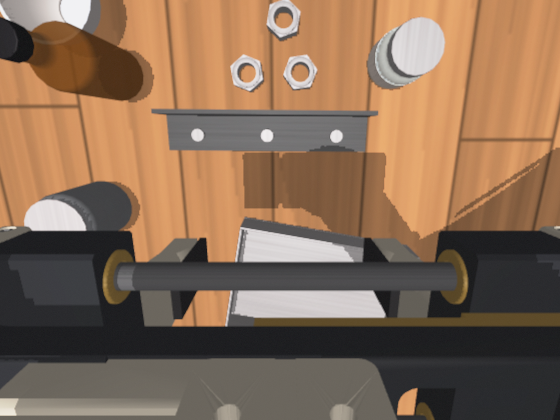

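Sharp view: nuts at (283,19), (247,72) and (300,72), the stop's front top edge from (152,109) to (377,113), the jar cap at (417,46), and the bottle at upper left.

```bash
python3 - <<'E'
from h import *
import pickle
np.set_printoptions(precision=4,suppress=True)
c=pickle.load(open("w3.pkl","rb"))
r=ray(c,[(152,109),(377,111)],.05);print("stop front top",r,np.linalg.norm(r[0]-r[1]),r.mean(0))
print("nuts",ray(c,[(283,19),(247,72),(300,72)],.015))
print("jar cap",ray(c,[(417,46)],.085))
print("bottle cap",ray(c,[(8,42)],.17))
print("rim",ray(c,[(243,219)],.045))
E
```

```text
stop front top [[0.6719 0.0744 0.05  ]
 [0.4146 0.0765 0.05  ]] 0.2573537376047211 [0.5432 0.0755 0.05  ]
nuts [[ 0.5222 -0.0276  0.015 ]
 [ 0.5661  0.0297  0.015 ]
 [ 0.5016  0.0297  0.015 ]]
jar cap [[0.3901 0.0171 0.085 ]]
bottle cap [[0.7215 0.0341 0.17  ]]
rim [[0.5733 0.2074 0.045 ]]
```

>>> step_arm:
  commands:
    - {"x": 44.2, "y": -2.6, "z": 2, "twist": 0.478, "gripper": 8.7}
    - {"x": 44.2, "y": -2.6, "z": 2, "twist": 0.478, "gripper": 8.7}
    - {"x": 44.2, "y": -2.6, "z": 2, "twist": 0.478, "gripper": 8.7}
    - {"x": 44.2, "y": -2.6, "z": 2, "twist": 0.478, "gripper": 8.7}
    - {"x": 44.2, "y": -2.6, "z": 2, "twist": 0.478, "gripper": 8.7}
    - {"x": 44.2, "y": -2.6, "z": 2, "twist": 0.478, "gripper": 8.7}
    - {"x": 44.2, "y": -2.6, "z": 2, "twist": 0.478, "gripper": 8.7}
    - {"x": 44.2, "y": -2.6, "z": 2, "twist": 0.478, "gripper": 8.7}
    - {"x": 44.2, "y": -2.6, "z": 2, "twist": 0.478, "gripper": 8.7}
    - {"x": 44.2, "y": -2.6, "z": 2, "twist": 0.478, "gripper": 8.7}

```text
time: 2.5
tcp_pos: [0.5438, -0.2544, 0.2495]
tool_rot: [-180.0, 0.0, -117.3]
contact_force: [1.5, 0.2, 0.3]
opening: 0.0868
finger_force: 0.0
```

>>> step_arm:
  commands:
    - {"x": 0, "y": 0, "z": 0, "twist": 0, "gripper": 8.7}
    - {"x": 0, "y": 0, "z": 0, "twist": 0, "gripper": 8.7}
    - {"x": 0, "y": 0, "z": 0, "twist": 0, "gripper": 8.7}

```text
time: 2.75
tcp_pos: [0.5437, -0.2529, 0.249]
tool_rot: [180.0, 0.0, -117.4]
contact_force: [0.6, 0.9, -0.1]
opening: 0.0871
finger_force: 0.0
```

```bash
python3 - <<'E'
from h import *
import pickle
np.set_printoptions(precision=4,suppress=True)
o=get_obs();print(o["time"],o["tcp_pos"],o["tool_rot"],abs(o["qd"]).max())
c=calibration("wrist");im=camera("wrist")[:,:,::-1];cv2.imwrite("pics/w4.png",im);pickle.dump(c,open("w4.pkl","wb"))
E
```

```text
2.75 [ 0.5437 -0.2529  0.249 ] [ 179.9777    0.0059 -117.4202] 1.5308431137682295
```

View pics/w4.png

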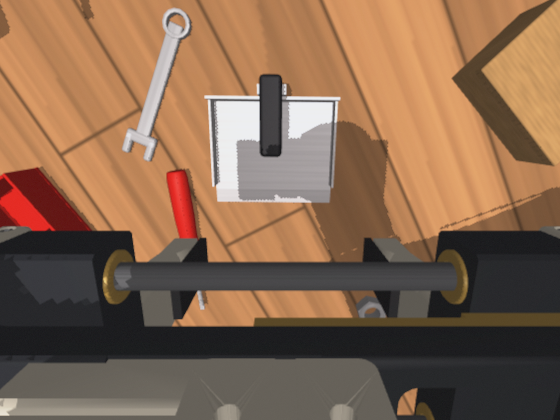

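The scoop is square in the view: handle top from (271,75) to (271,156), lip corners (217,201) and (330,202), rear wall top (206,97)–(339,98).

```bash
python3 - <<'E'
from h import *
import pickle
np.set_printoptions(precision=4,suppress=True)
c=pickle.load(open("w4.pkl","rb"));im=cv2.imread("pics/w4.png")
m=(im[60:165,250:295].max(2)<70).astype(np.uint8);n,l,s,ce=cv2.connectedComponentsWithStats(m);i=1+s[1:,4].argmax();print(s[i],ce[i]+[250,60])
def A(r):
    d=r[1]-r[0];return np.linalg.norm(d),np.degrees(np.arctan2(d[1],d[0]))
L=ray(c,[(217,201),(330,202)],.001);print("lip",L,L.mean(0),A(L))
W=ray(c,[(206,97),(339,98)],.04);print("rear",W,W.mean(0),A(W))
B=ray(c,[(270,75),(270.5,156)],.088);print("bar",B,B.mean(0),A(B))
g=B.mean(0)
def tool(p,o=get_obs()):
    y=np.radians(o["tool_rot"][2]);d=p-o["tcp_pos"];return 100*np.array([np.cos(y)*d[0]+np.sin(y)*d[1],np.sin(y)*d[0]-np.cos(y)*d[1],-d[2]])
f=L.mean(0)-W.mean(0);f/=np.linalg.norm(f[:2]);print("yaw",np.degrees(np.arctan2(f[1],f[0])))
print("grip from lip",L.mean(0)-.105*f,"from bar",g,"tool",tool(np.r_[g[:2],.067]))
E
```

```text
[   9   15   23   81 1589] [269.9169 114.6318]
lip [[ 0.638  -0.2698  0.001 ]
 [ 0.5044 -0.1991  0.001 ]] [ 0.5712 -0.2344  0.001 ] (np.float64(0.15114046703568693), np.float64(152.10466215511036))
rear [[ 0.576  -0.3817  0.04  ]
 [ 0.446  -0.3131  0.04  ]] [ 0.511  -0.3474  0.04  ] (np.float64(0.14698795724891822), np.float64(152.21913301591437))
bar [[ 0.504  -0.3616  0.088 ]
 [ 0.539  -0.2949  0.088 ]] [ 0.5215 -0.3283  0.088 ] (np.float64(0.07536705413377176), np.float64(62.286929875916464))
yaw 61.94119952576745
grip from lip [ 0.5218 -0.3271  0.033 ] from bar [ 0.5215 -0.3283  0.088 ] tool [ 7.7636 -1.5007 18.226 ]
```

>>> step_arm:
  commands:
    - {"x": 6.8, "y": -1.5, "z": 10, "twist": 0.006, "gripper": 8.7}
    - {"x": 6.8, "y": -1.5, "z": 10, "twist": 0.006, "gripper": 8.7}
    - {"x": 6.8, "y": -1.5, "z": 10, "twist": 0.006, "gripper": 8.7}
    - {"x": 6.8, "y": -1.5, "z": 14, "twist": 0.006, "gripper": 8.7}
    - {"x": 6.8, "y": -1.5, "z": 16.5, "twist": 0.006, "gripper": 8.7}
    - {"x": 6.8, "y": -1.5, "z": 18.2, "twist": 0.006, "gripper": 8.7}
    - {"x": 6.8, "y": -1.5, "z": 18.2, "twist": 0.006, "gripper": 8.7}
    - {"x": 6.8, "y": -1.5, "z": 18.2, "twist": 0.006, "gripper": 8.7}

```text
time: 3.47
tcp_pos: [0.526, -0.3196, 0.0671]
tool_rot: [179.9, -0.0, -117.6]
contact_force: [-0.7, -0.4, 1.2]
opening: 0.0872
finger_force: 0.0
```

>>> step_arm:
  commands:
    - {"x": 0, "y": 0, "z": 0, "twist": 0, "gripper": 4}
    - {"x": 0, "y": 0, "z": 0, "twist": 0, "gripper": 2.5}
    - {"x": 0, "y": 0, "z": 0, "twist": 0, "gripper": 1.5}
    - {"x": 0, "y": 0, "z": 0, "twist": 0, "gripper": 1}
    - {"x": 0, "y": 0, "z": 0, "twist": 0, "gripper": 0.5}
    - {"x": 0, "y": 0, "z": 0, "twist": 0, "gripper": 0.5}
    - {"x": 0, "y": 0, "z": 0, "twist": 0, "gripper": 0.5}
    - {"x": 0, "y": 0, "z": 0, "twist": 0, "gripper": 0.5}
  squeeze: 50

```text
time: 4.13
tcp_pos: [0.5255, -0.3212, 0.0672]
tool_rot: [-180.0, -0.0, -117.8]
contact_force: [0.2, -1.2, -0.0]
opening: 0.0392
finger_force: 0.0
```

>>> step_arm:
  commands:
    - {"x": 0, "y": 0, "z": 0, "twist": 0, "gripper": 0.5}
    - {"x": 0, "y": 0, "z": 0, "twist": 0, "gripper": 0.5}
    - {"x": 0, "y": 0, "z": 0, "twist": 0, "gripper": 0.5}
    - {"x": 0, "y": 0, "z": 0, "twist": 0, "gripper": 0.5}
    - {"x": 0, "y": 0, "z": 0, "twist": 0, "gripper": 0.5}
    - {"x": 0, "y": 0, "z": 0, "twist": 0, "gripper": 0.5}
  squeeze: 50

```text
time: 4.63
tcp_pos: [0.5254, -0.3211, 0.067]
tool_rot: [180.0, -0.0, -117.8]
contact_force: [-1.4, -0.9, 0.6]
opening: 0.0215
finger_force: 50.0
```

```bash
python3 -c "
from station import *
print(get_obs())"
```

```text
{'time': 4.6333, 'qpos': array([-1.32805497e+01,  2.39845873e+01, -1.87128196e+01,  1.36367128e-03,
       -4.73214861e+01, -1.45129948e+01]), 'qd': array([-0.06707741,  0.05705515, -0.02033228,  0.06971595,  0.06573035,
       -0.14425856]), 'joint_torque': array([ 3.70898768e-01, -5.66076243e+01,  2.33309376e+01,  5.47853395e+00,
        1.77000328e-01,  2.89096258e-02]), 'tcp_pos': array([ 0.52543731, -0.32109666,  0.06703772]), 'tool_rot': array([ 1.79981961e+02, -5.70482720e-03, -1.17792619e+02]), 'contact_force': array([-1.44441647, -0.85447976,  0.5820755 ]), 'wrist_torque': array([-0.06129733,  0.10962242, -0.06150627]), 'finger_force': 49.9975723028183, 'opening': 0.021490386530037}
```

Gripped, with an opening of 21.5 mm on the 22 mm bar. Next I slide and turn the scoop until it faces the stop.

>>> step_arm:
  commands:
    - {"x": -1.5, "y": 0.7, "z": 0, "twist": -0.06, "gripper": 0.5}
    - {"x": -4, "y": 1.8, "z": 0, "twist": -0.16, "gripper": 0.5}
    - {"x": -7, "y": 3.1, "z": 0, "twist": -0.27, "gripper": 0.5}
    - {"x": -10, "y": 4.5, "z": 0, "twist": -0.38, "gripper": 0.5}
    - {"x": -12, "y": 5.4, "z": 0, "twist": -0.45, "gripper": 0.5}
    - {"x": -12.9, "y": 5.8, "z": 0, "twist": -0.475, "gripper": 0.5}
    - {"x": -12.9, "y": 5.8, "z": 0, "twist": -0.475, "gripper": 0.5}
    - {"x": -12.9, "y": 5.8, "z": 0, "twist": -0.475, "gripper": 0.5}
  squeeze: 50

```text
time: 5.3
tcp_pos: [0.5344, -0.1796, 0.067]
tool_rot: [180.0, 0.0, -90.6]
contact_force: [0.2, -0.4, -2.6]
opening: 0.0217
finger_force: 50.0
```

```bash
python3 - <<'E'
from h import *
o=get_obs();print(o["time"],o["tcp_pos"],o["tool_rot"],o["contact_force"])
t=calibration("top");im=camera("top")[:,:,::-1]
cv2.imwrite("pics/t2.png",cv2.resize(im[140:270,185:385],None,fx=4,fy=4,interpolation=cv2.INTER_CUBIC))
E
```

```text
5.3 [ 0.53442934 -0.17957946  0.06699389] [ 1.79982678e+02  3.33788001e-03 -9.05776973e+01] [ 0.20059871 -0.40600642 -2.59043417]
```

View pics/t2.png

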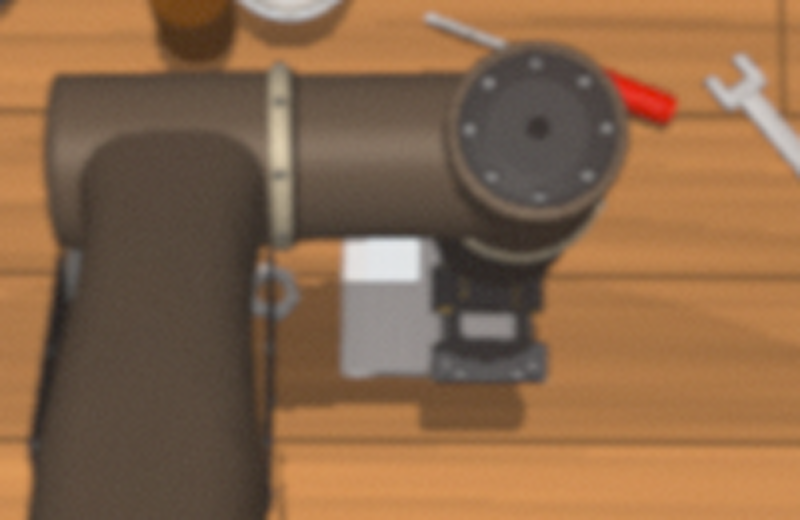

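The arm hides most of this view. The lip shows at crop column 342 (y ≈ −0.087), squared up to the stop, with a nut ahead at crop (275,292). I'll push in, pressing slightly and watching the force.

>>> step_arm:
  commands:
    - {"x": -1, "y": 0, "z": 0.1, "twist": 0, "gripper": 0.5}
    - {"x": -2.2, "y": 0, "z": 0.1, "twist": 0, "gripper": 0.5}
    - {"x": -3.4, "y": 0, "z": 0.1, "twist": 0, "gripper": 0.5}
    - {"x": -4.6, "y": 0, "z": 0.1, "twist": 0, "gripper": 0.5}
    - {"x": -5.8, "y": 0, "z": 0.1, "twist": 0, "gripper": 0.5}
    - {"x": -7, "y": 0, "z": 0.1, "twist": 0, "gripper": 0.5}
    - {"x": -8.2, "y": 0, "z": 0.1, "twist": 0, "gripper": 0.5}
    - {"x": -9.4, "y": 0, "z": 0.1, "twist": 0, "gripper": 0.5}
    - {"x": -10.6, "y": 0, "z": 0.1, "twist": 0, "gripper": 0.5}
    - {"x": -11.8, "y": 0, "z": 0.1, "twist": 0, "gripper": 0.5}
  squeeze: 60

```text
time: 6.18
tcp_pos: [0.5363, -0.0626, 0.067]
tool_rot: [-179.9, -0.0, -90.7]
contact_force: [1.3, -3.4, 4.7]
opening: 0.0218
finger_force: 60.0
```

>>> step_arm:
  commands:
    - {"x": -0.6, "y": 0, "z": 0, "twist": 0, "gripper": 0.5}
    - {"x": -1.2, "y": 0, "z": 0, "twist": 0, "gripper": 0.5}
    - {"x": -1.8, "y": 0, "z": 0, "twist": 0, "gripper": 0.5}
    - {"x": -2.3, "y": 0, "z": 0, "twist": 0, "gripper": 0.5}
    - {"x": -2.3, "y": 0, "z": 0, "twist": 0, "gripper": 0.5}

```text
time: 6.6
tcp_pos: [0.5367, -0.0391, 0.067]
tool_rot: [-179.9, -0.0, -90.6]
contact_force: [-0.6, 2.7, 7.5]
opening: 0.0214
finger_force: 60.0
```

```bash
python3 - <<'E'
from h import *
o=get_obs();print(o["time"],o["tcp_pos"],o["tool_rot"],o["contact_force"],o["wrist_torque"])
im=camera("scene")[:,:,::-1]
cv2.imwrite("pics/s2.png",im)
E
```

```text
6.6 [ 0.53666584 -0.03910182  0.06699202] [-1.79918370e+02 -9.71355082e-03 -9.06275882e+01] [-0.62254887  2.70001296  7.4792137 ] [0.69529635 0.71500128 0.04188591]
```

>>> step_arm:
  commands:
    - {"x": -0.5, "y": 0, "z": 0, "twist": 0, "gripper": 0.5}
    - {"x": -1.0, "y": 0, "z": 0, "twist": 0, "gripper": 0.5}
    - {"x": -1.4, "y": 0, "z": 0, "twist": 0, "gripper": 0.5}
    - {"x": -1.7, "y": 0, "z": 0, "twist": 0, "gripper": 0.5}
    - {"x": -1.7, "y": 0, "z": 0, "twist": 0, "gripper": 0.5}

```text
time: 7.07
tcp_pos: [0.5368, -0.0229, 0.067]
tool_rot: [-179.9, -0.1, -90.6]
contact_force: [-0.3, -3.2, 6.8]
opening: 0.0216
finger_force: 60.0
```

>>> step_arm:
  commands:
    - {"x": -0.1, "y": 0, "z": 0, "twist": 0, "gripper": 0.5}
    - {"x": -0.2, "y": 0, "z": 0, "twist": 0, "gripper": 0.5}
    - {"x": -0.2, "y": 0, "z": 0, "twist": 0, "gripper": 0.5}

```text
time: 7.32
tcp_pos: [0.5368, -0.0226, 0.0673]
tool_rot: [-180.0, -0.2, -90.6]
contact_force: [2.1, -14.0, 8.0]
opening: 0.0215
finger_force: 60.0
```

```bash
python3 - <<'E'
from h import *
o=get_obs();print(o["time"],o["tcp_pos"],o["tool_rot"],o["contact_force"],o["wrist_torque"])
im=camera("scene")[:,:,::-1]
p=proj(calibration("scene"),[.52,.04,.03])[0].astype(int);print(p)
a=im[p[1]-70:p[1]+60,p[0]-100:p[0]+100]
cv2.imwrite("pics/s3.png",cv2.resize(a,None,fx=4,fy=4,interpolation=cv2.INTER_CUBIC))
E
```

```text
7.3167 [ 0.53681559 -0.02255286  0.06727363] [-1.79952665e+02 -1.61451286e-01 -9.06205075e+01] [  2.12653336 -14.02573774   7.98427951] [-4.9884194  -0.56822169  0.1023686 ]
[317 239]
```

View pics/s3.png

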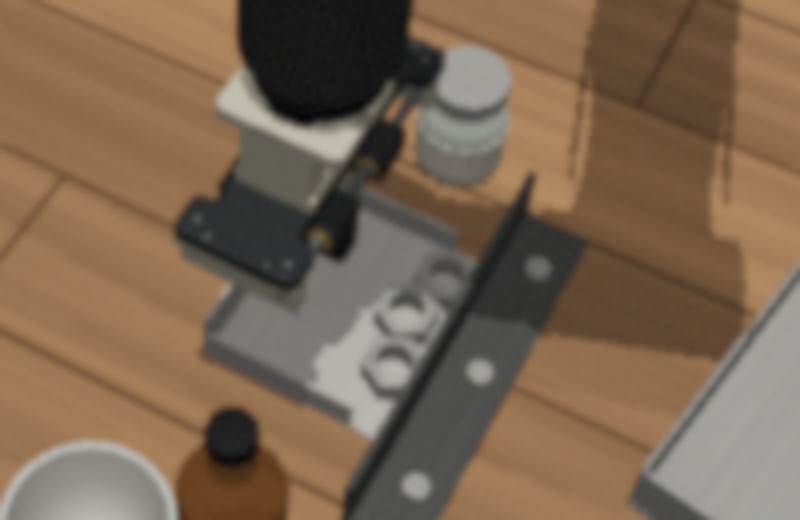

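All three nuts sit on the blade, at crop (442,285), (408,315) and (390,368), and the lip is against the stop. I'll back off slightly and lift gently.

>>> step_arm:
  commands:
    - {"x": 0.2, "y": 0, "z": 0, "twist": 0, "gripper": 0.5}
    - {"x": 0.3, "y": 0, "z": -0.2, "twist": 0, "gripper": 0.5}
    - {"x": 0.3, "y": 0, "z": -0.5, "twist": 0, "gripper": 0.5}
    - {"x": 0.3, "y": 0, "z": -0.9, "twist": 0, "gripper": 0.5}
    - {"x": 0.3, "y": 0, "z": -1.4, "twist": 0, "gripper": 0.5}
    - {"x": 0.3, "y": 0, "z": -1.9, "twist": 0, "gripper": 0.5}
    - {"x": 0.3, "y": 0, "z": -2.4, "twist": 0, "gripper": 0.5}
    - {"x": 0.3, "y": 0, "z": -2.8, "twist": 0, "gripper": 0.5}
    - {"x": 0.3, "y": 0, "z": -3.0, "twist": 0, "gripper": 0.5}
    - {"x": 0.3, "y": 0, "z": -3.0, "twist": 0, "gripper": 0.5}
  squeeze: 60

```text
time: 8.2
tcp_pos: [0.5363, -0.0228, 0.0968]
tool_rot: [-179.9, 0.0, -90.6]
contact_force: [0.8, -0.4, -6.4]
opening: 0.0219
finger_force: 60.0
```

>>> step_arm:
  commands:
    - {"x": 0, "y": 0, "z": 0, "twist": 0, "gripper": 0.5}
    - {"x": 0, "y": 0, "z": 0, "twist": 0, "gripper": 0.5}

```text
time: 8.37
tcp_pos: [0.5358, -0.0229, 0.0959]
tool_rot: [180.0, 0.0, -90.6]
contact_force: [-1.3, -0.0, -5.8]
opening: 0.0218
finger_force: 60.0
```

```bash
python3 - <<'E'
from h import *
np.set_printoptions(precision=3,suppress=True)
c=calibration("scene")
F=[]
for k in range(3):
    o=get_obs();F.append(np.r_[o["contact_force"],o["wrist_torque"]]);im=camera("scene")[:,:,::-1]
print(o["time"],o["tcp_pos"],o["tool_rot"],np.mean(F,0))
cv2.imwrite("pics/s4.png",im)
# left front wall corner/blade corners if level, underside z = tcp z -.067
z=o["tcp_pos"][2]-.067;x,y=o["tcp_pos"][:2]
print(proj(c,[[x+.075,y+.095,z],[x-.075,y+.095,z],[x+.075,y-.035,z],[x,y+.095,z]]))
E
```

```text
8.4667 [ 0.536 -0.023  0.096] [179.973  -0.003 -90.579] [-0.623 -0.098 -5.873 -0.166 -0.072 -0.013]
[[313.15  273.118]
 [338.844 228.178]
 [266.394 250.362]
 [326.469 249.823]]
```

The load is 5.9 N, which matches scoop plus three nuts (6.2 N). Next I raise it clear of the stop.

>>> step_arm:
  commands:
    - {"x": 0, "y": 0, "z": -0.3, "twist": 0, "gripper": 0.5}
    - {"x": 0, "y": 0, "z": -0.8, "twist": 0, "gripper": 0.5}
    - {"x": 0, "y": 0, "z": -1.5, "twist": 0, "gripper": 0.5}
    - {"x": 0, "y": 0, "z": -2.3, "twist": 0, "gripper": 0.5}
    - {"x": 0, "y": 0, "z": -3.1, "twist": 0, "gripper": 0.5}
    - {"x": 0, "y": 0, "z": -3.9, "twist": 0, "gripper": 0.5}
    - {"x": 0, "y": 0, "z": -4.6, "twist": 0, "gripper": 0.5}
    - {"x": 0, "y": 0, "z": -5.1, "twist": 0, "gripper": 0.5}
    - {"x": 0, "y": 0, "z": -5.4, "twist": 0, "gripper": 0.5}
    - {"x": 0, "y": 0, "z": -5.4, "twist": 0, "gripper": 0.5}
  squeeze: 60

```text
time: 9.35
tcp_pos: [0.5363, -0.0229, 0.151]
tool_rot: [-179.9, 0.0, -90.6]
contact_force: [-0.1, 0.6, -5.8]
opening: 0.0215
finger_force: 60.0
```

```bash
python3 - <<'E'
from h import *
np.set_printoptions(precision=3,suppress=True)
c=calibration("scene")
o=get_obs();im=camera("scene")[:,:,::-1].copy()
print(o["time"],o["tcp_pos"],o["tool_rot"],o["contact_force"],o["wrist_torque"])
cv2.imwrite("pics/s5.png",im)
z=o["tcp_pos"][2]-.067;x,y=o["tcp_pos"][:2]
print(proj(c,[[x+.075,y+.095,z],[x-.075,y+.095,z],[x+.075,y-.035,z],[x,y+.095,z]]))
q=[(x+sx*.075,y+yy,z) for sx,yy in((1,.095),(-1,.095),(-1,-.035),(1,-.035))]
for p in proj(c,q):cv2.circle(im,tuple(np.round(p).astype(int)),1,(0,255,0),-1)
cv2.imwrite("pics/s5c.png",cv2.resize(im[180:300,240:400],None,fx=5,fy=5,interpolation=cv2.INTER_CUBIC))
E
```

```text
9.35 [ 0.536 -0.023  0.151] [-179.928    0.02   -90.572] [-0.056  0.574 -5.806] [-0.157 -0.132 -0.008]
[[314.839 261.879]
 [341.485 215.885]
 [265.981 238.532]
 [328.672 238.001]]
```

View pics/s5c.png

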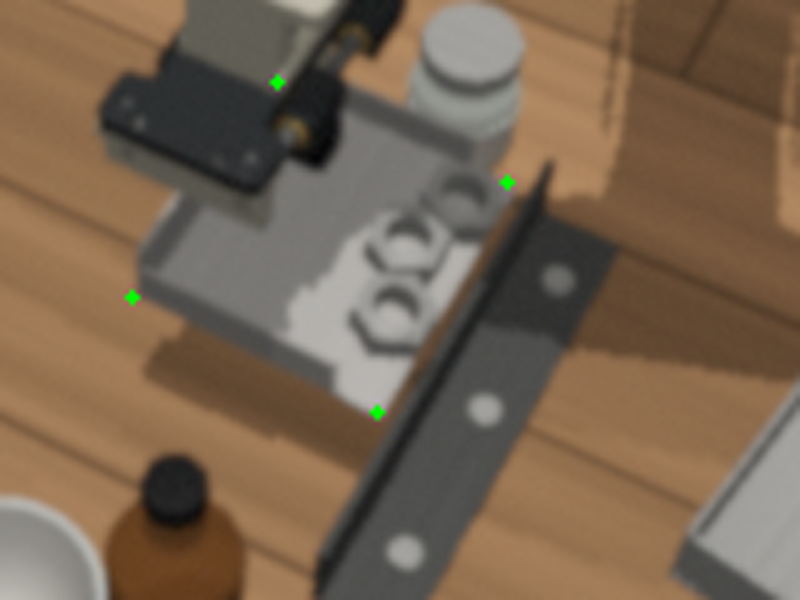

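All three nuts ride on the blade, at crop (460,205), (410,240) and (385,318), and the blade corners match the predicted level pose, so there is no droop. I'll carry them smoothly over the stop to the tray rim.

>>> step_arm:
  commands:
    - {"x": -0.13, "y": 0.06, "z": -0.08, "twist": 0.001, "gripper": 0.5}
    - {"x": -0.52, "y": 0.25, "z": -0.31, "twist": 0.005, "gripper": 0.5}
    - {"x": -1.14, "y": 0.54, "z": -0.65, "twist": 0.011, "gripper": 0.5}
    - {"x": -1.94, "y": 0.93, "z": -1.06, "twist": 0.018, "gripper": 0.5}
    - {"x": -2.92, "y": 1.39, "z": -1.5, "twist": 0.027, "gripper": 0.5}
    - {"x": -4.04, "y": 1.92, "z": -1.94, "twist": 0.037, "gripper": 0.5}
    - {"x": -5.27, "y": 2.51, "z": -2.35, "twist": 0.049, "gripper": 0.5}
    - {"x": -6.58, "y": 3.13, "z": -2.69, "twist": 0.061, "gripper": 0.5}
    - {"x": -7.95, "y": 3.78, "z": -2.92, "twist": 0.074, "gripper": 0.5}
    - {"x": -9.35, "y": 4.45, "z": -3.0, "twist": 0.087, "gripper": 0.5}
  squeeze: 60

```text
time: 10.23
tcp_pos: [0.4919, 0.0723, 0.181]
tool_rot: [-180.0, 0.0, -95.6]
contact_force: [-0.1, -0.1, -5.7]
opening: 0.0217
finger_force: 60.0
```

>>> step_arm:
  commands:
    - {"x": -1.34, "y": 0.79, "z": 0, "twist": 0.013, "gripper": 0.5}
    - {"x": -2.65, "y": 1.55, "z": 0, "twist": 0.026, "gripper": 0.5}
    - {"x": -3.9, "y": 2.28, "z": 0, "twist": 0.038, "gripper": 0.5}
    - {"x": -5.08, "y": 2.98, "z": 0, "twist": 0.049, "gripper": 0.5}
    - {"x": -6.15, "y": 3.61, "z": 0, "twist": 0.059, "gripper": 0.5}
    - {"x": -7.08, "y": 4.15, "z": 0, "twist": 0.068, "gripper": 0.5}
    - {"x": -7.85, "y": 4.6, "z": 0, "twist": 0.076, "gripper": 0.5}
    - {"x": -8.44, "y": 4.95, "z": 0, "twist": 0.081, "gripper": 0.5}
    - {"x": -8.81, "y": 5.17, "z": 0, "twist": 0.085, "gripper": 0.5}
    - {"x": -8.94, "y": 5.24, "z": 0, "twist": 0.086, "gripper": 0.5}

```text
time: 11.07
tcp_pos: [0.4485, 0.1658, 0.1803]
tool_rot: [-180.0, 0.0, -100.5]
contact_force: [-0.6, -0.5, -7.3]
opening: 0.0216
finger_force: 60.0
```

```bash
python3 - <<'E'
from h import *
np.set_printoptions(precision=3,suppress=True)
o=get_obs();c=calibration("scene");im=camera("scene")[:,:,::-1]
print(o["time"],o["tcp_pos"],o["tool_rot"],o["contact_force"],o["wrist_torque"])
cv2.imwrite("pics/s6.png",im)
E
```

```text
11.0667 [0.448 0.166 0.18 ] [-179.995    0.016 -100.451] [-0.564 -0.528 -7.25 ] [-0.091 -0.097  0.001]
```

>>> step_arm:
  commands:
    - {"x": 0, "y": 0, "z": 0.3, "twist": 0, "gripper": 0.5}
    - {"x": 0, "y": 0, "z": 0.9, "twist": 0, "gripper": 0.5}
    - {"x": 0, "y": 0, "z": 1.7, "twist": 0, "gripper": 0.5}
    - {"x": 0, "y": 0, "z": 2.6, "twist": 0, "gripper": 0.5}
    - {"x": 0, "y": 0, "z": 3.5, "twist": 0, "gripper": 0.5}
    - {"x": 0, "y": 0, "z": 4.4, "twist": 0, "gripper": 0.5}
    - {"x": 0, "y": 0, "z": 5.2, "twist": 0, "gripper": 0.5}
    - {"x": 0, "y": 0, "z": 5.8, "twist": 0, "gripper": 0.5}
    - {"x": 0, "y": 0, "z": 6.2, "twist": 0, "gripper": 0.5}
    - {"x": 0, "y": 0, "z": 6.2, "twist": 0, "gripper": 0.5}
  squeeze: 60

```text
time: 11.95
tcp_pos: [0.4485, 0.1647, 0.1171]
tool_rot: [179.9, -0.1, -100.5]
contact_force: [-0.0, -0.4, -6.6]
opening: 0.0216
finger_force: 60.0
```

>>> step_arm:
  commands:
    - {"x": 0, "y": 0, "z": 0.15, "twist": 0, "gripper": 0.5}
    - {"x": 0, "y": 0, "z": 0.3, "twist": 0, "gripper": 0.5}
    - {"x": 0, "y": 0, "z": 0.45, "twist": 0, "gripper": 0.5}
    - {"x": 0, "y": 0, "z": 0.55, "twist": 0, "gripper": 0.5}
    - {"x": 0, "y": 0, "z": 0.55, "twist": 0, "gripper": 0.5}

```text
time: 12.37
tcp_pos: [0.4489, 0.1651, 0.1126]
tool_rot: [-180.0, 0.0, -100.5]
contact_force: [0.6, -0.6, -6.4]
opening: 0.0219
finger_force: 60.0
```

>>> step_arm:
  commands:
    - {"x": 0, "y": 0, "z": 0.1, "twist": 0, "gripper": 0.5}
    - {"x": 0, "y": 0, "z": 0.2, "twist": 0, "gripper": 0.5}
    - {"x": 0, "y": 0, "z": 0.2, "twist": 0, "gripper": 0.5}

```text
time: 12.62
tcp_pos: [0.4494, 0.1651, 0.1115]
tool_rot: [-179.9, 0.0, -100.5]
contact_force: [-3.0, -2.2, 4.5]
opening: 0.0217
finger_force: 60.0
```

>>> step_arm:
  commands:
    - {"x": 0, "y": 0, "z": 0.1, "twist": 0, "gripper": 0.5}
    - {"x": 0, "y": 0, "z": 0.1, "twist": 0, "gripper": 0.5}

```text
time: 12.78
tcp_pos: [0.4497, 0.165, 0.1109]
tool_rot: [-179.9, 0.0, -100.5]
contact_force: [-2.3, -4.5, 7.1]
opening: 0.0218
finger_force: 60.0
```

```bash
python3 - <<'E'
from h import *
np.set_printoptions(precision=3,suppress=True)
o=get_obs();print(o["time"],o["tcp_pos"],o["contact_force"],o["wrist_torque"])
E
```

```text
12.7833 [0.45  0.165 0.111] [-2.335 -4.546  7.115] [-0.899  0.99   0.085]
```

Rim contact came at the predicted height and holds about 13 N, with the nuts still aboard. Next I slacken the grip so the scoop can pivot in the pads, and swing the handle forward and up about the rim.

>>> step_arm:
  commands:
    - {"x": 0, "y": 0, "z": -0.15, "twist": 0, "gripper": 0.5}
    - {"x": 0, "y": 0, "z": -0.2, "twist": 0, "gripper": 0.5}
    - {"x": 0, "y": 0, "z": -0.2, "twist": 0, "gripper": 0.5}
    - {"x": -0.3, "y": 0, "z": -0.5, "twist": 0, "gripper": 0.5}
    - {"x": -0.7, "y": 0, "z": -0.8, "twist": 0, "gripper": 0.5}
    - {"x": -1.0, "y": 0, "z": -1.1, "twist": 0, "gripper": 0.5}
    - {"x": -1.4, "y": 0, "z": -1.35, "twist": 0, "gripper": 0.5}
    - {"x": -1.4, "y": 0, "z": -1.35, "twist": 0, "gripper": 0.5}
  squeeze: 12

```text
time: 13.45
tcp_pos: [0.452, 0.1799, 0.1237]
tool_rot: [-180.0, 0.0, -100.4]
contact_force: [0.2, -0.1, -3.1]
opening: 0.0218
finger_force: 12.0
```

```bash
python3 - <<'E'
from h import *
np.set_printoptions(precision=3,suppress=True)
F=[]
for k in range(2):
    o=get_obs();F.append(np.r_[o["contact_force"],o["wrist_torque"]]);im=camera("scene")[:,:,::-1]
cv2.imwrite("pics/s7.png",im)
print(o["time"],o["tcp_pos"],np.mean(F,0),o["finger_force"],o["opening"])
c=calibration("scene");f=np.array([.182,.983,0]);l=np.array([-.983,.182,0])
print(proj(c,np.array([.462,.234,.045])+.025*f+.07*l),proj(c,np.array([.462,.234,.045])+.025*f-.07*l))
E
```

```text
13.5 [0.452 0.18  0.124] [ 0.14  -0.057 -3.276  0.156 -0.117 -0.031] 11.999703347682953 0.022127430478857863
[[422.61  238.746]] [[394.026 277.17 ]]
```

The rim carries about 3 N, so the scoop is pivoting as intended. I'll go on to about 28°.

>>> step_arm:
  commands:
    - {"x": -0.5, "y": 0, "z": -0.35, "twist": 0, "gripper": 0.5}
    - {"x": -1.0, "y": 0, "z": -0.65, "twist": 0, "gripper": 0.5}
    - {"x": -1.5, "y": 0, "z": -0.95, "twist": 0, "gripper": 0.5}
    - {"x": -2.0, "y": 0, "z": -1.2, "twist": 0, "gripper": 0.5}
    - {"x": -2.4, "y": 0, "z": -1.4, "twist": 0, "gripper": 0.5}
    - {"x": -2.8, "y": 0, "z": -1.6, "twist": 0, "gripper": 0.5}
    - {"x": -2.8, "y": 0, "z": -1.6, "twist": 0, "gripper": 0.5}
    - {"x": -2.8, "y": 0, "z": -1.6, "twist": 0, "gripper": 0.5}

```text
time: 14.22
tcp_pos: [0.4567, 0.2067, 0.1392]
tool_rot: [-180.0, 0.0, -100.5]
contact_force: [0.0, -0.1, -3.4]
opening: 0.0218
finger_force: 12.0
```

```bash
python3 - <<'E'
from h import *
np.set_printoptions(precision=3,suppress=True)
F=[]
for k in range(2):
    o=get_obs();F.append(np.r_[o["contact_force"],o["wrist_torque"]]);im=camera("scene")[:,:,::-1]
cv2.imwrite("pics/s8.png",im)
print(o["time"],o["tcp_pos"],np.mean(F,0),o["finger_force"])
a=cv2.imread("pics/scene0.png").astype(int);D=abs(im.astype(int)-a).max(2)
# tray region changes, as projected far part of tray floor
c=calibration("scene");f=np.array([.182,.983,0]);l=np.array([-.983,.182,0]);m=np.array([.462,.234,.003])
q=proj(c,[m+.003*f+.117*l,m+.157*f+.117*l,m+.157*f-.117*l,m+.003*f-.117*l]);print(q)
x0,y0=q.min(0).astype(int);x1,y1=q.max(0).astype(int)
g=cv2.cvtColor(im,cv2.COLOR_BGR2GRAY)[y0:y1:4,x0:x1:3]
for r in g//26:print("".join("0123456789"[v] for v in r))
E
```

```text
14.2667 [0.457 0.206 0.139] [ 0.008  0.292 -2.998  0.094 -0.068  0.003] 11.999745815992355
[[419.281 231.405]
 [473.797 264.011]
 [429.913 333.511]
 [372.089 293.593]]
5433321121211344323222233333332222
4444333211124444443222222343333333
6444443322344444444433222223444444
5444444433444445666534443222234544
4444444444444566665556656532222245
3444444444456666655666556655422222
2244444444566666556665566565554222
2223444466666665556655565555556543
2222244566666655655553245555565566
2222223566666556555446545555655666
3333223356665565444434455565555665
4333333466655665444555555655555654
4343334456656665555555666565556544
4444554444566655333556665655555444
4445666545666635663566656555564544
4323566566666652455565665555555444
4322235666666666545665565555544444
4443222356666666666666655555444444
4444432223566666666665555554444444
4444444322235666666565555544444444
4444444443222356665655555454444444
4444444444432223555555555433444444
4444444444444322235555554444433444
4444444444444443222355544444444333
4444444444444444432223554444444444
4344444444444444444222444444444444
```

>>> step_arm:
  commands:
    - {"x": -0.4, "y": 0, "z": -0.3, "twist": 0, "gripper": 0.5}
    - {"x": -0.8, "y": 0, "z": -0.6, "twist": 0, "gripper": 0.5}
    - {"x": -1.0, "y": 0, "z": -1.0, "twist": 0, "gripper": 0.5}
    - {"x": -1.0, "y": 0, "z": -1.3, "twist": 0, "gripper": 0.5}
    - {"x": -1.0, "y": 0, "z": -1.5, "twist": 0, "gripper": 0.5}
    - {"x": -1.0, "y": 0, "z": -1.5, "twist": 0, "gripper": 0.5}
    - {"x": -1.0, "y": 0, "z": -1.5, "twist": 0, "gripper": 0.5}

```text
time: 14.9
tcp_pos: [0.4584, 0.2162, 0.1543]
tool_rot: [-180.0, 0.0, -100.5]
contact_force: [0.5, -1.2, -3.3]
opening: 0.022
finger_force: 12.0
```

```bash
python3 - <<'E'
from h import *
np.set_printoptions(precision=3,suppress=True)
F=[]
for k in range(3):
    o=get_obs();F.append(np.r_[o["contact_force"],o["wrist_torque"]]);im=camera("scene")[:,:,::-1]
cv2.imwrite("pics/s9.png",im)
print(o["time"],o["tcp_pos"],np.mean(F,0),o["finger_force"])
g=cv2.cvtColor(im,cv2.COLOR_BGR2GRAY)[236:330:2,385:475:1]
for r in g//26:print("".join("0123456789"[v] for v in r))
E
```

```text
15.0 [0.458 0.216 0.154] [ 0.379 -0.652 -3.21   0.101 -0.06  -0.011] 11.999814659357071
444444443333333332222111123444444444444444444443322222222222222233443333333333333333333332
444444444443333332222333344444444444444444444444543222222222222222344443333333333333344444
444444444444443333333333344444444444445555556666665432222222222222222334444344444444444444
444444444444444443333334444444444444556666666666654433333222222222222222334455544444444444
444444444444444444444444444444444555566666666665544334444333332222222222222234455554444444
444444444444444444444444444445555666666666666654444444455555554333222222222222233445555444
444444444444444444444444444556666666666666666555555555555566665554432222222222222223445555
444444444444444444444444456666666666666666655566666665566566666655554433222222222222223345
444444444444444444444445666666666666666666555566666665566666666555555555433222222222222223
444444444444444444444556666666666666666655556666665556566666665555665555555433222222222222
444444444444444454445666666666666666666555566666655555655566555556665555565555443322222222
33344444444
[... 2564 characters left out ...]
222334555555555555555555555555555444443344444444444444444444444
444444444444444444443333222222222334555555555555555555555554344443333334444444444444444444
444444444444444444444443333222222222334555555555555555555544444444444433333344444444444444
444444444444444444444444443332222222222334555555555555555445444444444444443333334444444444
444444444444444444444444444443222222222222334555555555554444444444444444444444333333344444
444444444444444444444444444444433322222222222334555555444544444444444444444444444433333334
444444444444444444444444444444444433322222222222334555455444444444444444444444444444444333
444444444444444444444444444444444444433322222222222334444444444444444444444444444444444444
```

Three nut rings show in the tray, at px (435,267), (417,270) and (420,288), and the load is down to 3.2 N, the scoop alone. I'll firm the grip and lift straight up out of the tray.

>>> step_arm:
  commands:
    - {"x": 0, "y": 0, "z": 0, "twist": 0, "gripper": 0.5}
    - {"x": 0, "y": 0, "z": -0.5, "twist": 0, "gripper": 0.5}
    - {"x": 0, "y": 0, "z": -1.5, "twist": 0, "gripper": 0.5}
    - {"x": 0, "y": 0, "z": -3, "twist": 0, "gripper": 0.5}
    - {"x": 0, "y": 0, "z": -4.5, "twist": 0, "gripper": 0.5}
    - {"x": 0, "y": 0, "z": -6, "twist": 0, "gripper": 0.5}
    - {"x": 0, "y": 0, "z": -7.5, "twist": 0, "gripper": 0.5}
    - {"x": 0, "y": 0, "z": -9, "twist": 0, "gripper": 0.5}
    - {"x": 0, "y": 0, "z": -10, "twist": 0, "gripper": 0.5}
    - {"x": 0, "y": 0, "z": -10.5, "twist": 0, "gripper": 0.5}
  squeeze: 30

```text
time: 15.88
tcp_pos: [0.459, 0.2165, 0.2614]
tool_rot: [-179.9, 0.1, -100.5]
contact_force: [-0.7, -0.3, -3.7]
opening: 0.0216
finger_force: 30.0
```

>>> step_arm:
  commands:
    - {"x": 3, "y": 0, "z": 0, "twist": 0, "gripper": 0.5}
    - {"x": 6, "y": 0, "z": 0, "twist": 0, "gripper": 0.5}
    - {"x": 9, "y": 0, "z": 0, "twist": 0, "gripper": 0.5}
    - {"x": 11, "y": 0, "z": 0, "twist": 0, "gripper": 0.5}
    - {"x": 12, "y": 0, "z": 0, "twist": 0, "gripper": 0.5}
    - {"x": 12, "y": 0, "z": 0, "twist": 0, "gripper": 0.5}

```text
time: 16.38
tcp_pos: [0.4359, 0.0965, 0.2592]
tool_rot: [180.0, -0.0, -100.6]
contact_force: [-0.4, 0.4, -3.2]
opening: 0.0219
finger_force: 30.0
```

```bash
python3 - <<'E'
from h import *
np.set_printoptions(precision=4,suppress=True)
F=[]
for k in range(3):
    o=get_obs();F.append(np.r_[o["contact_force"],o["wrist_torque"]]);im=camera("scene")[:,:,::-1]
cv2.imwrite("pics/s10.png",im)
print(o["time"],o["tcp_pos"],np.mean(F,0),o["finger_force"])
c=calibration("scene");r=ray(c,[(435,267),(417,270),(420,288)],.015)
d=r[:,:2]-np.array([.476,.312]);a=np.radians(79.5);print("tray frame",d@np.array([[np.cos(a),-np.sin(a)],[np.sin(a),np.cos(a)]]))
g=cv2.cvtColor(im,cv2.COLOR_BGR2GRAY)[250:300:2,395:455]
for q in g//26:print("".join("0123456789"[v] for v in q))
E
```

```text
16.4833 [0.4368 0.0983 0.2593] [ 0.0929  0.1945 -3.3373  0.1374 -0.0769  0.0139] 29.999077320098877
tray frame [[ 0.0066  0.0374]
 [-0.0236  0.0012]
 [ 0.0057 -0.0376]]
444444444543345555555555555555555555555555555555555555555544
444444444434555555555555555555555555555555555555555555555555
444444543345555555555555555555555555555555555555555555555555
444445434555555555555555555555555555555555555555555555555555
444443345565555555555555555555555555555555555555555555555555
444434556655555555555555555555555555555544445555555555555555
443345565555555555555555555555555555554332223445555555555555
434555655555556555554333334555555545555444332234555555555555
345566555555555555554333322345554333455555543234555555555555
555655555556554345555555543235555322345666555555555555555555
566556665665554323556665554455555543234455555555555555555555
555555556655555432345566655555555554322233333345555555555555
565566666555555553223333444455555555554444444455555555555555
556566655555555555444333333455555555555555555555555555555555
565666555555555555555555555555555555555555555555555555555555
556655555555555556555555554445555555555555555555555555555555
566555556555555655555555433222345555555555555555555555555555
655555555555556555555555544443223455555555555555555555555555
555556655555566555433455555555323455655555555555555555555555
555655555556666555432345666655545555555555555555555555555555
555655555566555555553234555555555555555555555555555555555555
566555555665555555555432333333444555555555555555555555555555
665555566556655555555554443333345555555555555555555555555555
555555666565555555555555555555555555555555555555555555555555
555556655565566555565555555555555555555555555555555555555555
```

All three nuts lie in the tray, within 40 mm of its middle in the tray frame. I'll carry the empty scoop back over the stop to the open bench.

>>> step_arm:
  commands:
    - {"x": 2, "y": -1.6, "z": 0, "twist": -0.02, "gripper": 0.5}
    - {"x": 4.5, "y": -3.7, "z": 0, "twist": -0.05, "gripper": 0.5}
    - {"x": 7.5, "y": -6.1, "z": 0, "twist": -0.08, "gripper": 0.5}
    - {"x": 10.5, "y": -8.6, "z": 0, "twist": -0.12, "gripper": 0.5}
    - {"x": 13.2, "y": -10.8, "z": 0, "twist": -0.15, "gripper": 0.5}
    - {"x": 15, "y": -12.3, "z": 0, "twist": -0.173, "gripper": 0.5}
    - {"x": 15.7, "y": -12.9, "z": 0, "twist": -0.173, "gripper": 0.5}
    - {"x": 15.7, "y": -12.9, "z": 0, "twist": -0.173, "gripper": 0.5}

```text
time: 17.2
tcp_pos: [0.5361, -0.0806, 0.258]
tool_rot: [179.9, -0.0, -90.7]
contact_force: [0.0, 0.6, -3.6]
opening: 0.0218
finger_force: 30.0
```

>>> step_arm:
  commands:
    - {"x": 0, "y": 0, "z": 1.5, "twist": 0, "gripper": 0.5}
    - {"x": 0, "y": 0, "z": 4, "twist": 0, "gripper": 0.5}
    - {"x": 0, "y": 0, "z": 7, "twist": 0, "gripper": 0.5}
    - {"x": 0, "y": 0, "z": 10, "twist": 0, "gripper": 0.5}
    - {"x": 0, "y": 0, "z": 12, "twist": 0, "gripper": 0.5}
    - {"x": 0, "y": 0, "z": 13, "twist": 0, "gripper": 0.5}
    - {"x": 0, "y": 0, "z": 13, "twist": 0, "gripper": 0.5}
    - {"x": 0, "y": 0, "z": 13, "twist": 0, "gripper": 0.5}

```text
time: 17.87
tcp_pos: [0.5354, -0.0789, 0.1296]
tool_rot: [-180.0, -0.0, -90.5]
contact_force: [-0.1, -0.7, -2.8]
opening: 0.022
finger_force: 30.0
```

```bash
python3 - <<'E'
from h import *
np.set_printoptions(precision=3,suppress=True)
o=get_obs();im=camera("scene")[:,:,::-1];cv2.imwrite("pics/s11.png",im)
print(o["time"],o["tcp_pos"],o["tool_rot"],o["contact_force"])
# expected lip edge pixels for tilt angles, to compare with bright blade in the image
c=calibration("scene");x,y,z=o["tcp_pos"];z+=.008
for th in range(0,60,10):
    t=np.radians(th);R=lambda u,w:(np.cos(t)*u+np.sin(t)*w,-np.sin(t)*u+np.cos(t)*w)
    u,w=R(.095,-.075);print(th,round(z+w,3),proj(c,[[x+.075,y+u,z+w],[x-.075,y+u,z+w]]).ravel())
g=cv2.cvtColor(im,cv2.COLOR_BGR2GRAY)[215:285:2,265:355]
for q in g//26:print("".join("0123456789"[v] for v in q))
E
```

```text
17.8667 [ 0.535 -0.079  0.13 ] [-179.999   -0.025  -90.498] [-0.071 -0.705 -2.771]
0 0.063 [293.207 255.94  320.589 211.771]
10 0.047 [287.694 256.634 315.061 213.068]
20 0.035 [281.497 256.315 308.935 213.346]
30 0.025 [274.8   255.032 302.387 212.638]
40 0.019 [267.778 252.851 295.591 210.994]
50 0.017 [260.604 249.847 288.714 208.477]
223333344444444444444444444444444444444444444443333333333332333333333333334454433322123333
323333344444444444444444444444444444444444444433222222233333233333322222223333333211233333
433333444444444444444444444444444444444444444332222222222232333332333333222222222111233333
444444444444444444444444444444444444444444443332222222222222223323333323333322221111233333
444444444444444444444444444444444444444444433333333322222222222232223332332222211111222233
444444444444444444444444445555444444444443322222223232223222222222222233232221111111111222
444444444444444444444445566666655544444433222222222323233333322222222222222211111111111111
444444444444444444444456666666666665544332222222222222222223333322222222222111111111111111
44444444444444444444566666666666
[... 1724 characters left out ...]
555555555554444444444444321112223333323322333333333444444444334
554443322222233444444444444445445555555555444444433211122233333333233333333334444444444444
454432111111112334444444444444444455555555555544332111222333333332333333233344444444444444
444311111111111134444444444444444444445555555443321112233333333323333333333444444444444444
443211111111111124444444444444444444444444554432211122333333333333333333334444444444444444
443211111111111123444444444444444444444444444322111223333333332333333333344444444444444444
432110111111110112334444444444444444444444443211112233333333332333333233444444444444444444
222210000000000122223445544444444444444444332111123333333333333333333344444444444444444444
```

The lip corner at px (284,257) gives a tilt of only about 17°, with the lip near z = 38 mm. I'll lower it while dragging back with a slack grip, so the bench turns the scoop flat.

>>> step_arm:
  commands:
    - {"x": 0.5, "y": 0, "z": 1.0, "twist": 0, "gripper": 0.5}
    - {"x": 1, "y": 0, "z": 2.2, "twist": 0, "gripper": 0.5}
    - {"x": 1.5, "y": 0, "z": 3.2, "twist": 0, "gripper": 0.5}
    - {"x": 2, "y": 0, "z": 3.7, "twist": 0, "gripper": 0.5}
    - {"x": 2.5, "y": 0, "z": 4.2, "twist": 0, "gripper": 0.5}
    - {"x": 3, "y": 0, "z": 4.7, "twist": 0, "gripper": 0.5}
    - {"x": 3.5, "y": 0, "z": 5.2, "twist": 0, "gripper": 0.5}
    - {"x": 4, "y": 0, "z": 5.6, "twist": 0, "gripper": 0.5}
    - {"x": 4.5, "y": 0, "z": 5.9, "twist": 0, "gripper": 0.5}
    - {"x": 4.5, "y": 0, "z": 5.9, "twist": 0, "gripper": 0.5}
  squeeze: 10

```text
time: 18.75
tcp_pos: [0.5343, -0.1255, 0.0696]
tool_rot: [180.0, -0.0, -90.6]
contact_force: [0.3, -0.4, -3.8]
opening: 0.0218
finger_force: 10.0
```

>>> step_arm:
  commands:
    - {"x": 0.2, "y": 0, "z": 0.15, "twist": 0, "gripper": 0.5}
    - {"x": 0.4, "y": 0, "z": 0.3, "twist": 0, "gripper": 0.5}
    - {"x": 0.5, "y": 0, "z": 0.4, "twist": 0, "gripper": 0.5}
    - {"x": 0.5, "y": 0, "z": 0.4, "twist": 0, "gripper": 0.5}

```text
time: 19.08
tcp_pos: [0.5356, -0.1295, 0.0674]
tool_rot: [-179.9, 0.0, -90.5]
contact_force: [-0.6, 1.6, 3.9]
opening: 0.0216
finger_force: 10.0
```

>>> step_arm:
  commands:
    - {"x": 0, "y": 0, "z": 0.1, "twist": 0, "gripper": 0.5}
    - {"x": 0, "y": 0, "z": 0.1, "twist": 0, "gripper": 0.5}
    - {"x": 0, "y": 0, "z": 0, "twist": 0, "gripper": 3}
    - {"x": 0, "y": 0, "z": 0, "twist": 0, "gripper": 6}
    - {"x": 0, "y": 0, "z": 0, "twist": 0, "gripper": 8}
    - {"x": 0, "y": 0, "z": 0, "twist": 0, "gripper": 8}
    - {"x": 0, "y": 0, "z": 0, "twist": 0, "gripper": 8}
    - {"x": 0, "y": 0, "z": 0, "twist": 0, "gripper": 8}
    - {"x": 0, "y": 0, "z": 0, "twist": 0, "gripper": 8}
    - {"x": 0, "y": 0, "z": 0, "twist": 0, "gripper": 8}
  squeeze: 5

```text
time: 19.92
tcp_pos: [0.5343, -0.1297, 0.0661]
tool_rot: [180.0, -0.0, -90.6]
contact_force: [-0.3, 0.6, 0.6]
opening: 0.0697
finger_force: 0.0
```

>>> step_arm:
  commands:
    - {"x": 0, "y": 0, "z": 0, "twist": 0, "gripper": 8}
    - {"x": 0, "y": 0, "z": 0, "twist": 0, "gripper": 8}
    - {"x": 0, "y": 0, "z": 0, "twist": 0, "gripper": 8}
    - {"x": 0, "y": 0, "z": -0.5, "twist": 0, "gripper": 8}
    - {"x": 0, "y": 0, "z": -2, "twist": 0, "gripper": 8}
    - {"x": 0, "y": 0, "z": -5, "twist": 0, "gripper": 8}
    - {"x": 0, "y": 0, "z": -9, "twist": 0, "gripper": 8}
    - {"x": 0, "y": 0, "z": -13, "twist": 0, "gripper": 8}
    - {"x": -6, "y": 0, "z": -17, "twist": 0, "gripper": 8}
    - {"x": -7, "y": 0, "z": -18, "twist": 0, "gripper": 8}

```text
time: 20.75
tcp_pos: [0.5349, -0.0621, 0.247]
tool_rot: [-179.9, 0.0, -90.8]
contact_force: [1.0, 0.1, -1.2]
opening: 0.0798
finger_force: 0.0
```

>>> step_arm:
  commands:
    - {"x": 0, "y": 0, "z": 0, "twist": 0, "gripper": 8}
    - {"x": 0, "y": 0, "z": 0, "twist": 0, "gripper": 8}
    - {"x": 0, "y": 0, "z": 0, "twist": 0, "gripper": 8}

```text
time: 21.0
tcp_pos: [0.5346, -0.0616, 0.2445]
tool_rot: [180.0, 0.0, -90.5]
contact_force: [0.1, 0.1, 0.6]
opening: 0.08
finger_force: 0.0
```

```bash
python3 - <<'E'
from h import *
np.set_printoptions(precision=3,suppress=True)
o=get_obs();c=calibration("wrist");im=camera("wrist")[:,:,::-1];s=camera("scene")[:,:,::-1]
cv2.imwrite("pics/w12.png",im);cv2.imwrite("pics/s12.png",s)
print(o["time"],o["tcp_pos"],o["tool_rot"],o["contact_force"],o["opening"])
# if flat: scoop origin 25 mm ahead of release TCP (0.535,-0.130)
R=np.array([.5355,-.130,0])
P={"bar rear":[0,-.049,.088],"bar front":[0,.029,.088],"rearL":[-.075,-.035,.04],"rearR":[.075,-.035,.04],"lip L":[-.075,.095,0],"lip R":[.075,.095,0]}
for k,v in P.items():print(k,proj(c,R+v)[0],proj(calibration("scene"),R+v)[0])
g=cv2.cvtColor(im,cv2.COLOR_BGR2GRAY)
for q in g[30:230:5,170:380:2]//26:print("".join("0123456789"[v] for v in q))
E
```

```text
21.0 [ 0.535 -0.062  0.244] [179.996   0.016 -90.529] [0.12  0.053 0.611] 0.07997345639145848
bar rear [283.877  71.668] [239.792 196.254]
bar front [284.602 156.9  ] [266.239 208.282]
rearL [353.138  92.585] [259.955 190.42 ]
rearR [215.211  93.814] [229.934 230.244]
lip L [341.731 200.165] [301.583 218.028]
lip R [228.502 201.082] [274.457 260.015]
543455666555555655555655555556655555555555555566666655553455555555555555555555555555555555555555555555555
553455666655555665555655555556655555555555555566666655553455555555555555555555555555555555555555555555555
554455666655555665555655555556655555555555555566666665553455555555555555555555555555555555555555555555555
554355666655555565555655555556665555555555555566666665553455555555555555555555555555555555555555555555555
554345666655555565555655555556665555555555555566666665553455555555555555555555555555555555555555555555555
555345555555555555555555555555555444444444444445444444443455555555555555555555555555555555555555555555555
555434555555455555555555555555555555555555555555555555543455555555555555555555555555555555555555555555555
55544
[... 2792 characters left out ...]
5555555555555555555555555555555555555555555553333333333333333332
666666666535566655555555556668888886555555555555555555555555555555555555555555555555553333333333333333332
666666566534566665555555556666666664333333334434444333333233333333333333333333333333333333333333333333332
666666566544566665555555555666666665333333333333444333343233333333333333333333333333333333333333333333332
666666566644566665555555555666666665555555556666666655554355555555555333333333333333333333333333333333324
666666666654566665555555555666666665555555556666666555554355555555555533333333333333333333333333333333323
666666666653556665555555555666666665555555556666666555554355555555555543333333333333333333333333333333323
```

```bash
python3 - <<'E'
from h import *
np.set_printoptions(precision=4,suppress=True)
c=calibration("wrist");im=cv2.imread("pics/w12.png");g=cv2.cvtColor(im,cv2.COLOR_BGR2GRAY)
print("bar",g[66:166,284]//26);print("wall",g[90:110,240]//26);print("lip",g[190:212,236]//26,g[190:212,320]//26)
b=np.where(g[60:170,284]<65)[0]+60;w=np.where(g[85:110,240]>205)[0][0]+85
r0,r1=b.min(),b.max()+1;print(r0,r1,w)
L=ray(c,[(284,203)],.001)[0];W=ray(c,[(284,w)],.04)[0];B=ray(c,[(284,r0),(284,r1)],.088)
print(L,W,B,"lip-wall",L[1]-W[1],"bar",B[1,1]-B[0,1],"lip-barmid",L[1]-B[:,1].mean())
E
```

```text
bar [4 4 4 4 4 4 4 4 4 3 2 1 2 2 2 2 2 2 2 2 2 2 2 2 2 2 2 2 2 2 2 2 2 2 2 2 2
 2 2 2 2 2 2 2 2 2 2 2 2 2 2 2 2 2 2 2 2 2 2 2 2 2 2 2 2 2 2 2 2 2 2 2 2 2
 2 2 2 2 2 2 2 2 2 2 2 2 2 2 2 2 2 1 1 4 6 6 6 6 6 6]
wall [5 5 5 5 5 5 5 6 8 9 8 5 3 7 9 9 9 9 9 9]
lip [9 9 8 8 8 8 8 8 8 8 8 8 8 8 7 6 6 6 6 6 6 6] [6 6 5 5 5 5 5 5 5 5 5 5 5 5 4 3 3 3 3 3 3 3]
76 159 98
[ 0.5362 -0.0332  0.001 ] [ 0.5349 -0.1609  0.04  ] [[ 0.5347 -0.176   0.088 ]
 [ 0.5355 -0.0999  0.088 ]] lip-wall 0.12770075588794166 bar 0.07611139083078806 lip-barmid 0.10477762159028595
```

The same checks as in the first view (lip–wall 128 mm, bar 76 mm, lip–bar 105 mm) show the scoop lying flat. I'll hand in.

```bash
python3 -c "
from station import *
print(job_done())"
```

```text
the job is handed in; nothing more can be done
None
```

The job is handed in at about 21 s of the 72 s: all three nuts are in the tray and the scoop lies flat and released on the bench, though the final bystander positions were not measured and no verdict came back.

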